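# Set-screw collar held on the flat of a drive shaft

## Robot

A 6-joint arm with a two-finger parallel gripper is mounted at the origin on a cart in front of the work surface, level with it; the furniture and walls round the work are solid. World frame = base frame: x ahead of the robot, y to its left, z up, the work surface at z = 0. Lengths are in m, angles in rad, forces in N, time in s.
With the tool pointing down it reaches from about 0.375 to 0.925 m from the base axis. Payload 5.7 kg.
Tool frame: the origin (TCP) lies midway between the tips of the shut fingers; the grasp point (between the pads) lies 19 mm behind it; z points along the fingers, y is the line along which they close (so a half turn about z gives the same grasp; the last joint's range is limited). The gripper opens to 85 mm and grips with 20 to 120 N. Pads are 22 mm wide; open, the fingers measure 114 mm over their backs; the gripper's body (76 mm by 85 mm) begins 54 mm behind the grasp point. The pads swing forward as they close: fully open they stand 13 mm farther back than shut.
Start: joints at [1.112, 0.359, 1.51, -0, 1.272, -0.115], TCP at [0.202, 0.565, 0.231] pointing down, gripper open.
Joint ranges: [-2.97, 2.97], [-1.01, 2.36], [0.21, 2.38], [-0.96, 4.11], [0.2, 2.71], [-2.98, 2.98]. Speed limits (rad/s): [2.39, 2.39, 3.14, 3.14, 3.14, 3.14].

## Interface

Orientations are given as a rotation vector (axis times angle).
In Python, from bench import env gives the robot as it stands.
- The arm moves only by the tool apply_moves, never from a script. Its argument "plan" is one flat list of numbers, 7 for each row, row after row: the shift along the tool's x, y, z in mm, then the turn, a rotation vector about the tool's x, y, z in degrees, then the opening, from -1 (shut) to 1 (fully open). A call has 1 to 12 rows; each row shifts and turns the commanded pose from where the row before left it, along the tool's axes as they then stand; what a row does not reach is not made up. A row lasts 1/12 s, in which the tool goes at most 41.7 mm and 7.16 degrees, less where a joint would pass 70% of its speed; a pose out of reach is approached as far as the arm can. A call is refused whole if a number of a shift passes 41.7 or a number of a turn 7.16, either way. A call with a gripper value outside its range is refused whole. The fingers move at their own pace and stop on an object; "force" is the grip in N (left out, the last holds). Time passes only in rows, so rows that do not move let the fingers close. It gives the time, the measured TCP pose, the force, the opening and the grip force at its end, in the units of the state.
- env.get_state(): the state, without advancing time (a new reading comes with each control period).
- env.snapshot(name): name is "scene" or "top" or "wrist"; returns the picture (480x640x3 uint8, red, green, blue); there is no depth.
- env.get_calibration(name): a dict with "fx", "fy", "cx", "cy" (pixels), "extrinsics" (4x4, takes a point from world to camera coordinates). Camera axes: x right, y down, z forward; pixel columns grow to the right and rows downward; lengths in m; the calibration is good to about 2 mm. A picture is of the moment at which its call begins: read the wrist's pose just before it. get_calibration takes no time and is no camera call; for the wrist camera it gives the pose at the moment of the call.
- env.hand_in(): hands the job in; it is judged then, once.
The state is a dict: "t": time; "joint_positions": joint angles; "dq": joint speeds; "joint_efforts": joint torques, N m; "eef_pos": TCP position; "ee_rot": TCP orientation; "ft_force": force on the tool from outside, world axes, zero at the start; "wrist_torque": the same for the moment, N m; "grip_width": opening from 0.0 (shut) to 1.0 (fully open); "gripper_force": force on a finger pad.
Only numpy, scipy, OpenCV 4.12 (cv2) and the standard library are available. Lean on these libraries where they do the work, as an engineer would, in place of code of your own. Each camera call takes 0.05 s, during which the arm holds its last target. There are 200 camera calls.

## Task

Pinch the upright shaft of the small gear-motor drive and turn it until the flat cut in its side squarely faces the raised pointer at the front of the drive. Then pick up the collar with the set screw (not the plain spacer ring), turn its screw towards that flat and slide it down over the shaft end until its top is flush with the end of the shaft. Finish still holding the collar there, level, ready for the screw to be tightened; leave the other things on the bench where they are.

Things in the scene. Friction and masses are not known exactly. Their poses are not given: they have to be found in the camera images.
- drive: Gear-motor drive bolted to the bench: grey gearbox 88 x 80 mm, its top 57 mm above the bench, on a base plate 185 x 104 x 8 mm, with a dark motor can lying behind it (to +x of its frame, out to 126 mm, top about 60 mm high). Origin: on the shaft axis at bench level; z up, its front (the side with the pointer) looks along its -x. A round bearing boss of radius 24 mm round the shaft is 65 mm high.
- pointer (a point): Tip of the small raised steel triangle (15 mm long, 20 mm wide, 8 mm high, pointing at the shaft) on the gearbox top at the front edge, 26 mm from the shaft axis along the drive's -x, 65 mm above the bench; it marks where the flat must face.
- drive_shaft (a joint): Angle of the upright shaft in rad, counter-clockwise seen from above; 0 = flat squarely facing the pointer (the drive's front), and at the start the shaft stands 0.5 to 1.4 rad away on the positive side. It turns with about 0.06 N m of bearing friction and stays where it is left.
- shaft_top (a point): Centre of the upper end face of the shaft, 135 mm above the bench; turns with the shaft: -x is the outward normal of the flat, z up. Steel shaft of 20 mm diameter standing 70 mm out of the boss; its upper 45 mm carry a flat 4.5 mm deep (flat 5.5 mm from the axis, 16.7 mm wide), so it measures 15.5 mm across the flat and 20 mm elsewhere; below the flat it is round. 1.2 mm chamfer at the end.
- collar: Aluminium shaft collar lying on the bench, bore upright: 44 mm outside diameter, 24 mm high, bore 23 mm, about 0.1 kg, with two parallel wrench flats 36 mm apart (at y = +-18 mm of its frame, to grip on). A dark set-screw head of 9 mm diameter stands out 5 mm at mid height on its -x side; the screw's 5 mm thick nose reaches into the bore to 8.25 mm from the axis, so the collar passes over the shaft only with the screw at the flat. Origin: centre of its underside, z up.
- collar_top (a point): Centre of the collar's bore at its top face, 24 mm above its origin.
- screw_head (a point): Outer end of the set-screw head, 27 mm from the collar's axis along its -x, 12 mm above its underside.
- spacer: Plain round aluminium spacer ring, 44 mm across, 16 mm high, without screw or flats; origin centre of underside. To be left alone.
- petri_pair: Two stacked clear petri dishes, 70 mm across, 32 mm high, on the bench; origin centre of underside. Bystander.
- timer: Flat white timer, 62 x 66 x 19 mm, on the bench; origin centre of underside. Bystander.
- blue_bottle: Small white reagent bottle with a screw cap, 40 mm across, 91 mm high; origin centre of underside. Bystander.
- forceps: Steel forceps lying flat, 20 x 123 x 8 mm, long along its y; origin centre of underside. Bystander.
- tape_roll: Roll of label tape lying flat, 72 mm across, 18 mm high; origin centre of underside. Bystander.
Not all that is in view belongs to the job. What is shaped like the collar but red is not meant.

How it is judged:
On the way:
1. the shaft's flat faces the pointer (within 0.17 rad), the fingers on the shaft, while the collar still lies on the bench (value of joint drive_shaft between -0.17 and 0.17 rad and height (world z) of collar below 0.01 m and contact force between the fingers and drive above 1 N), for 0.2 s.
At the end, for the whole second after the job is handed in: The fingers still hold the collar (more than 2 N) at rest on the shaft: top flush with the shaft end within 5 mm, coaxial within 3.5 mm, level within 0.1 rad, its screw over the flat (head within 6 mm sideways of the flat's middle line), and the flat still faces the pointer within 0.2 rad (value of joint drive_shaft between -0.2 and 0.2 rad and z of collar_top in the frame of shaft_top between -0.005 and 0.005 m and horizontal distance between collar_top and shaft_top below 0.0035 m and angle between collar's own z axis and vertical below 0.1 rad and x of screw_head in the frame of shaft_top below -0.022 m and y of screw_head in the frame of shaft_top between -0.006 and 0.006 m and contact force between the fingers and collar above 2 N and linear speed of collar below 0.01 m/s); the arm keeps its last pose, push and grip.
It fails at once if the plain spacer ring moved more than 30 mm (distance of spacer from where it was at the start of the episode above 0.03 m).
It fails at once if a bystander moved more than 30 mm (distance of any of petri_pair, timer, blue_bottle, forceps, tape_roll from where it was at the start of the episode above 0.03 m).
It also fails if it takes over 51 s, if anything falls off the work surface, if the arm or the gripper's body presses on something with over 40 N, if the wrist force passes 120 N, or if a joint passes its speed limit or range.

## Working session

There is one attempt and no reset: what is moved stays moved. The work goes in short steps, Python scripts to look and compute and a tool call to move; the robot and the scene stay as the last step left them, time stands still between calls to the robot, and variables do not carry over. Pictures are saved under pics/ and viewed, at most 11 in all, crops included, and the job is handed in when it is done.

Besides the shell and the picture viewer there is one more tool, called after "Call:" by a JSON object that holds its "name" and its "arguments". apply_moves: Moves the arm, as the interface text tells. Its arguments: {"type":"object","properties":{"plan":{"type":"array","items":{"type":"number"}},"force":{"type":"number"}},"required":["plan"]}

```bash
mkdir -p pics; ls; cat > h.py <<'E'
import numpy as np, cv2
from bench import env
from scipy.spatial.transform import Rotation as R
def snap(n,f):
    im=env.snapshot(n); cv2.imwrite('pics/'+f,im[:,:,::-1]); return im
def ray(c,u,v):
    E=np.array(c['extrinsics']); r=E[:3,:3]; o=-r.T@E[:3,3]
    d=r.T@np.array([(u-c['cx'])/c['fx'],(v-c['cy'])/c['fy'],1]); return o,d
def onz(c,u,v,z):
    o,d=ray(c,u,v); return o+d*(z-o[2])/d[2]
def proj(c,p):
    E=np.array(c['extrinsics']); q=E[:3,:3]@np.array(p)+E[:3,3]
    return np.array([c['fx']*q[0]/q[2]+c['cx'],c['fy']*q[1]/q[2]+c['cy']])
E
python3 - <<'E'
from h import *
np.set_printoptions(precision=4,suppress=True)
print(env.get_state())
for n in('top','scene'):
    snap(n,n+'0.png'); c=env.get_calibration(n); print(n,c['fx'],c['cx'],c['cy'],ray(c,320,240))
E
```

```text
pics
{'t': 0.0, 'joint_positions': array([ 1.1119,  0.3595,  1.5114, -0.    ,  1.2725, -0.1151]), 'dq': array([ 0.0001, -0.0018, -0.0004, -0.0008, -0.003 , -0.0006]), 'joint_efforts': array([ -0.0002, -52.7612, -27.8617,  -0.0001,   0.0131,   0.0001]), 'eef_pos': array([0.2019, 0.5643, 0.2305]), 'ee_rot': array([-0.5372, -3.0948,  0.0028]), 'ft_force': array([ 0.6779, -0.887 ,  0.1917]), 'wrist_torque': array([-0.0079, -0.0532, -0.0304]), 'gripper_force': 0.0, 'grip_width': 1.0018901952284676}
top 435.18411689838695 317.4176143858059 242.325332006953 (array([0.3108, 0.0029, 1.0576]), array([ 0.171 ,  0.0242, -0.985 ]))
scene 582.6479870560257 326.81268235466155 242.97341356390106 (array([-0.0161, -0.9797,  0.9971]), array([ 0.3398,  0.7088, -0.6183]))
```

View pics/top0.png

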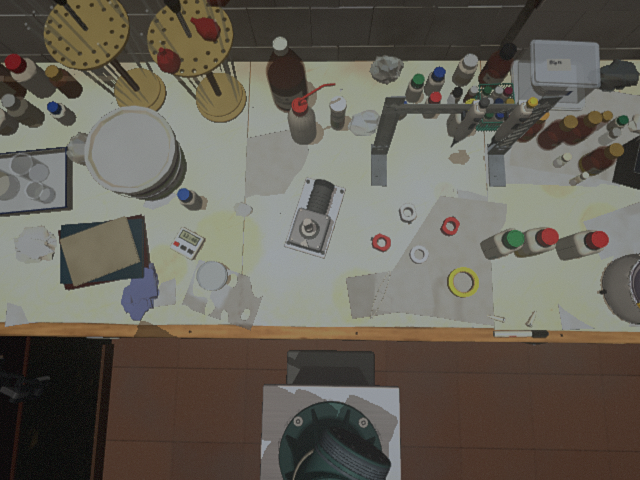

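View pics/scene0.png

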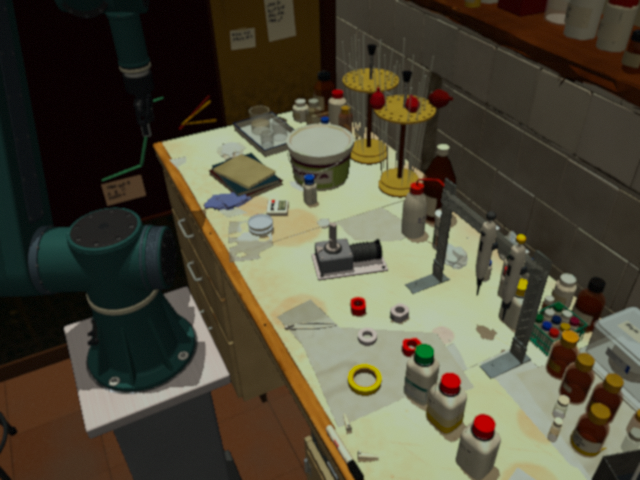

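The top view shows the drive with its shaft near (309,228), the grey collar near (408,213), the spacer at (419,255) and red decoys at (381,242) and (451,226). I'll zoom in on these.

```bash
python3 - <<'E'
from h import *
np.set_printoptions(precision=4,suppress=True)
im=cv2.imread('pics/top0.png')
a=cv2.resize(im[170:265,275:355],None,fx=5,fy=5,interpolation=cv2.INTER_CUBIC)
b=cv2.resize(im[190:230,385:435],None,fx=7,fy=7,interpolation=cv2.INTER_CUBIC)
o=np.zeros((475,750,3),np.uint8);o[:475,:400]=a;o[:280,400:750]=b
cv2.imwrite('pics/z1.png',o)
c=env.get_calibration('top')
for n,u,v,z in(('shaft',309,227,.135),('collar',408,213,.024),('spacer',419,255,.016)): print(n,onz(c,u,v,z))
E
```

```text
shaft [0.4994 0.0497 0.135 ]
collar [ 0.5584 -0.1841  0.024 ]
spacer [ 0.4571 -0.2096  0.016 ]
```

View pics/z1.png

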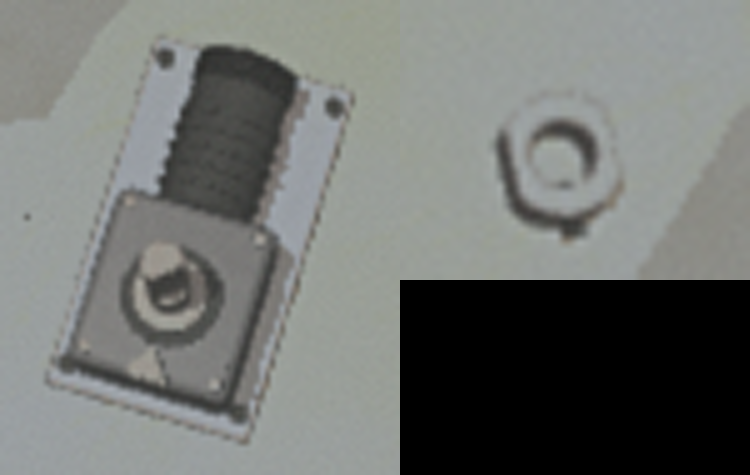

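The crop shows the shaft end face at about (307,221.5), with its flat looking to the lower right. The pointer is at about (305,243), and the collar's screw head points roughly down in the image. Next I'll compute poses from the base-plate corners.

```bash
python3 - <<'E'
from h import *
np.set_printoptions(precision=4,suppress=True)
c=env.get_calibration('top')
P=[onz(c,275+x/5-.4,170+y/5-.4,.008) for x,y in((155,38),(355,95),(248,440),(47,382))]
P=np.array(P);print(P,[np.linalg.norm(P[i]-P[(i+1)%4]) for i in range(4)])
back=(P[0]+P[1])/2;front=(P[2]+P[3])/2;d=back-front;print('drive yaw',np.arctan2(d[1],d[0]),'centre',P.mean(0))
print('boss',onz(c,275+168/5-.4,170+295/5-.4,.065),'top',onz(c,275+160/5-.4,170+258/5-.4,.135),'ptr',onz(c,275+151/5-.4,170+347/5-.4,.065))
print('screw',onz(c,385+(572-400)/7-.4,190+232/7-.4,.012),'col',onz(c,385+(561-400)/7-.4,190+152/7-.4,.024))
w=env.get_calibration('wrist');E=np.array(w['extrinsics']);s=env.get_state()
Rt=R.from_rotvec(s['ee_rot']).as_matrix();o,dd=ray(w,w['cx'],w['cy'])
print(Rt,'cam in tool',Rt.T@(o-s['eef_pos']),'dir',Rt.T@dd,w['fx'],'xaxis',Rt.T@E[0,:3])
E
```

```text
[[ 0.6529  0.0668  0.008 ]
 [ 0.6237 -0.0336  0.008 ]
 [ 0.4497  0.0179  0.008 ]
 [ 0.4774  0.1167  0.008 ]] [np.float64(0.104560385178502), np.float64(0.18144667544608245), np.float64(0.10254603024686894), np.float64(0.18239604067916443)]
drive yaw -0.28248924113258594 centre [0.5509 0.042  0.008 ]
boss [0.5099 0.0551 0.065 ] top [0.5122 0.0552 0.135 ] ptr [0.4852 0.0626 0.065 ]
screw [ 0.5369 -0.1886  0.012 ] col [ 0.5626 -0.1833  0.024 ]
[[-0.9415  0.3371 -0.0007]
 [ 0.3371  0.9415 -0.0015]
 [ 0.0001 -0.0016 -1.    ]] cam in tool [ 0.0835 -0.0001 -0.1438] dir [-0.3217  0.0001  0.9468] 388.0052668323926 xaxis [-0.0005  1.     -0.0003]
```

Call:
{"name": "apply_moves", "arguments": {"plan": [-29,-23.5,0,0,0,0,1,-29,-23.5,0,0,0,0,1,-29,-23.5,0,0,0,0,1,-29,-23.5,0,0,0,0,1,-29,-23.5,0,0,0,0,1,-29,-23.5,0,0,0,0,1,-29,-23.5,0,0,0,0,1,-29,-23.5,0,0,0,0,1,-29,-23.5,0,0,0,0,1,-29,-23.5,0,0,0,0,1,-29,-23.5,0,0,0,0,1,-29,-23.5,0,0,0,0,1]}}

```text
t: 1.1
eef_pos: [0.4351, 0.1803, 0.2312]
ee_rot: [-0.537, -3.095, 0.0]
ft_force: [1.2, 1.3, -0.5]
grip_width: 0.999
gripper_force: 0.0
```

Call:
{"name": "apply_moves", "arguments": {"plan": [-29,-23.5,0,0,0,0,1,-29,-23.5,0,0,0,0,1,-29,-23.5,0,0,0,0,1,-28,-23,0,0,0,0,1,0,0,0,0,0,6,1,0,0,0,0,0,6,1,0,0,0,0,0,6,1,0,0,0,0,0,6,1,0,0,0,0,0,5,1,0,0,0,0,0,0,1,0,0,0,0,0,0,1]}}

```text
t: 2.02
eef_pos: [0.5113, 0.0553, 0.231]
ee_rot: [-1.291, -2.863, 0.001]
ft_force: [0.7, 0.0, 0.4]
grip_width: 0.996
gripper_force: 0.0
```

```bash
cat >> h.py <<'E'
def st():
    s=env.get_state(); M=R.from_rotvec(s['ee_rot']).as_matrix()
    print('t',round(s['t'],2),'pos',s['eef_pos'].round(4),'yang',np.degrees(np.arctan2(M[1,1],M[0,1])).round(2),'zdir',M[:,2].round(3),'F',s['ft_force'].round(1),'w',round(s['grip_width'],3),'g',round(s['gripper_force'],1))
    return s,M
def to(p):
    s,M=st(); print('tool shift mm',(M.T@(np.array(p)-s['eef_pos'])*1000).round(1))
E
python3 - <<'E'
from h import *
st(); im=snap('wrist','w1.png'); c=env.get_calibration('wrist')
print(proj(c,[.511,.055,.135]),proj(c,[.486,.062,.065]))
E
```

```text
t 2.02 pos [0.5113 0.0553 0.231 ] yang 41.46 zdir [-0.001 -0.    -1.   ] F [0.7 0.  0.4] w 0.996 g 0.0
[320.62122083 243.66245374] [303.15215495 189.72596261]
```

View pics/w1.png

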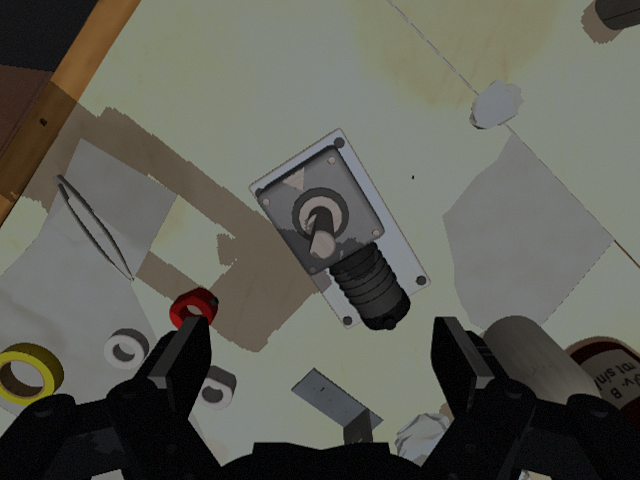

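The wrist view shows the shaft end near (322,243), exactly where I predicted, and the pointer at about (296,180). I'll enlarge the shaft to read the flat's edge.

```bash
python3 - <<'E'
from h import *
im=cv2.imread('pics/w1.png')
z=cv2.resize(im[165:270,270:370],None,fx=5.6,fy=5.6,interpolation=cv2.INTER_CUBIC)
cv2.imwrite('pics/z2.png',cv2.convertScaleAbs(z,alpha=1.5))
E
```

```text
(no output)
```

View pics/z2.png

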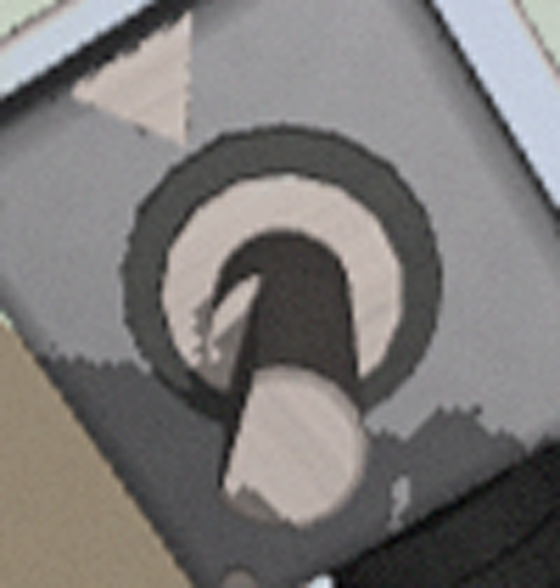

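```bash
python3 - <<'E'
from h import *
c=env.get_calibration('wrist')
f=lambda x,y,z:onz(c,270+(x+.5)/5.6-.5,165+(y+.5)/5.6-.5,z)
a,b=f(248,378,.135),f(222,487,.135); d=b-a
print(a,b,np.linalg.norm(d)); n=np.degrees(np.arctan2(d[1],d[0]))
print('edge',n,'normal',n+90,n-90)
print('top ctr',f(287,446,.135),'ptr',f(184,146,.065),'boss',f(282,283,.065), 'right',f(367,445,.135),'up',f(290,364,.135))
E
```

```text
[0.50246941 0.05805883 0.135     ] [0.50901526 0.04590429 0.135     ] 0.013805107222516752
edge -61.69522738819174 normal 28.30477261180826 -151.69522738819174
top ctr [0.51136841 0.05479841 0.135     ] ptr [0.48606938 0.06104297 0.065     ] boss [0.51017042 0.05508782 0.065     ] right [0.51829958 0.06108158 0.135     ] up [0.50499132 0.06254434 0.135     ]
```

Call:
{"name": "apply_moves", "arguments": {"plan": [0,0,0,0,0,6.6,1,0,0,0,0,0,6.6,1,0,2,26.5,0,0,0,1,0,0,26.5,0,0,0,1,0,0,26.5,0,0,0,1,0,0,26.5,0,0,0,1,0,0,27,0,0,0,0.5,0,0,0,0,0,0,-0.2,0,0,0,0,0,0,-1,0,0,0,0,0,0,-1,0,0,0,0,0,0,-1,0,0,0,0,0,0,-1], "force": 40}}

```text
t: 3.07
eef_pos: [0.5134, 0.0554, 0.1001]
ee_rot: [1.613, 2.694, -0.002]
ft_force: [-0.4, -0.3, 8.2]
grip_width: 0.17
gripper_force: 38.9
```

Call:
{"name": "apply_moves", "arguments": {"plan": [0,0,0,0,0,0,-1,0,0,0,0,0,0,-1,0,0,0,0,0,0,-1,0,0,0,0,0,0,-1,0,0,0,0,0,0,-1,0,0,0,0,0,0,-1]}}

```text
t: 3.57
eef_pos: [0.5134, 0.0554, 0.1001]
ee_rot: [1.614, 2.694, -0.001]
ft_force: [-3.3, -3.8, 6.2]
grip_width: 0.168
gripper_force: 39.4
```

```bash
python3 -c "
from h import *
s,M=st();print(s['wrist_torque'])"
```

```text
t 3.57 pos [0.5134 0.0554 0.1001] yang 28.16 zdir [ 0.001 -0.001 -1.   ] F [-3.3 -3.8  6.2] w 0.168 g 39.4
[-0.48613761  0.51210809  0.02823335]
```

Call:
{"name": "apply_moves", "arguments": {"plan": [-0.2,0,0,0,0,4.9,-1,-0.2,0,0,0,0,4.9,-1,-0.2,0,0,0,0,4.9,-1,-0.2,0,0,0,0,4.9,-1,-0.2,0,0,0,0,4.9,-1,-0.2,0,0,0,0,4.9,-1,-0.2,0,0,0,0,4.9,-1,-0.2,0,0,0,0,4.9,-1,-0.2,0,0,0,0,5.2,-1,0,0,0,0,0,0,-1,0,0,0,0,0,0,-1,0,0,0,0,0,0,-1]}}

```text
t: 4.57
eef_pos: [0.514, 0.0539, 0.1001]
ee_rot: [2.512, 1.884, 0.001]
ft_force: [-2.6, -2.4, 6.3]
grip_width: 0.174
gripper_force: 39.1
```

```bash
python3 -c "
from h import *
s,M=st();print(s['wrist_torque'])
im=snap('wrist','w2.png'); cv2.imwrite('pics/z3.png',cv2.convertScaleAbs(cv2.resize(im[150:330,200:440,::-1],None,fx=3,fy=3,interpolation=cv2.INTER_CUBIC),alpha=1.5))"
```

```text
t 4.57 pos [0.514  0.0539 0.1001] yang -16.26 zdir [ 0.002 -0.001 -1.   ] F [-2.6 -2.4  6.3] w 0.174 g 39.1
[-0.42962631  0.40761625  0.00126165]
```

View pics/z3.png

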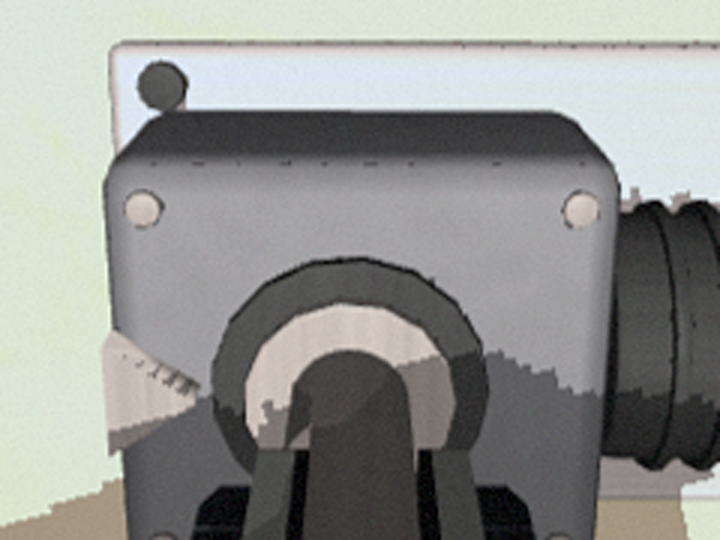

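The drive plate's edge is horizontal in the wrist view and the pads sit squarely on the flat, which now faces the pointer on the left. I'll release, rise and check.

Call:
{"name": "apply_moves", "arguments": {"plan": [0,0,0,0,0,0,1,0,0,0,0,0,0,1,0,0,0,0,0,0,1,0,0,0,0,0,0,1,0,0,0,0,0,0,1,0,0,-25,0,0,0,1,0,0,-30,0,0,0,1,0,0,-35,0,0,0,1,0,0,-40,0,0,0,1,0,0,0,0,0,0,1,0,0,0,0,0,0,1]}}

```text
t: 5.53
eef_pos: [0.5156, 0.0545, 0.2308]
ee_rot: [2.511, 1.882, 0.007]
ft_force: [-0.4, -0.3, -0.3]
grip_width: 1.0
gripper_force: 0.0
```

```bash
python3 -c "
from h import *
st();c=env.get_calibration('wrist')
im=snap('wrist','w3.png');print(proj(c,[.5113,.0548,.135]))
cv2.imwrite('pics/z4.png',cv2.convertScaleAbs(cv2.resize(im[165:270,270:370,::-1],None,fx=5.6,fy=5.6,interpolation=cv2.INTER_CUBIC),alpha=1.5))
to([.5625,-.1835,.231])"
```

```text
t 5.53 pos [0.5156 0.0545 0.2308] yang -16.29 zdir [ 0.006 -0.    -1.   ] F [-0.4 -0.3 -0.3] w 1.0 g 0.0
[314.38321453 244.59822514]
t 5.58 pos [0.514  0.0545 0.2289] yang -16.29 zdir [ 0.002 -0.    -1.   ] F [-0.6  0.4 -0.9] w 1.002 g 0.0
tool shift mm [-214.9  113.4   -2. ]
```

View pics/z4.png

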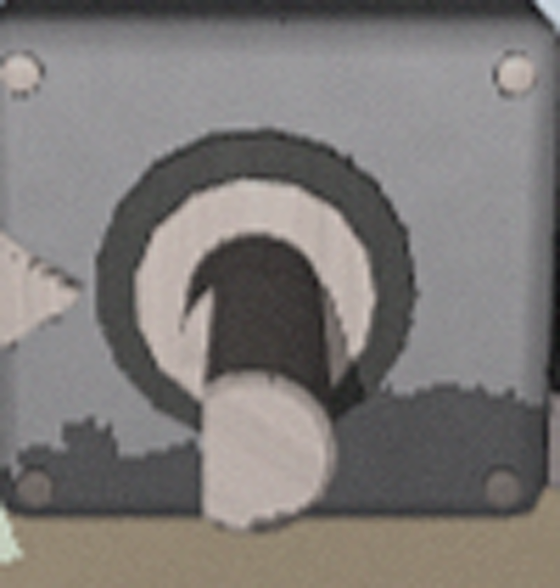

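The flat's edge is vertical in the view, squarely facing the pointer on the left, and the shaft axis is confirmed within about 1 px. Next I'll move over the collar.

Call:
{"name": "apply_moves", "arguments": {"plan": [-30.7,16.2,0,0,0,0,1,-30.7,16.2,0,0,0,0,1,-30.7,16.2,0,0,0,0,1,-30.7,16.2,0,0,0,0,1,-30.7,16.2,0,0,0,0,1,-30.7,16.2,0,0,0,0,1,-30.7,16.2,0,0,0,0,1,0,0,0,0,0,-7,1,0,0,0,0,0,-7,1,0,0,0,0,0,-7,1,0,0,0,0,0,-7,1,0,0,0,0,0,-7,1]}}

```text
t: 6.58
eef_pos: [0.5607, -0.1832, 0.2257]
ee_rot: [-1.821, -2.554, 0.001]
ft_force: [-0.3, 0.2, -0.1]
grip_width: 0.999
gripper_force: 0.0
```

Call:
{"name": "apply_moves", "arguments": {"plan": [0,0,5,0,0,-7,1,0,0,5,0,0,-7,1,0,0,5,0,0,-7,1,0,0,5,0,0,-7,1,0,0,5,0,0,-7,1,0,0,5,0,0,-7,1,0,0,5,0,0,-7,1,0,0,5,0,0,-7,1,0,0,5,0,0,-7,1,0,0,5,0,0,-7,1,0,0,0,0,0,-7,1,0,0,0,0,0,-6,1]}}

```text
t: 7.58
eef_pos: [0.5602, -0.1827, 0.1754]
ee_rot: [0.329, -3.12, -0.004]
ft_force: [-0.6, -0.0, -0.3]
grip_width: 0.996
gripper_force: 0.0
```

Call:
{"name": "apply_moves", "arguments": {"plan": [0,0,0,0,0,0,1,0,0,0,0,0,0,1,0,0,0,0,0,0,1]}}

```text
t: 7.83
eef_pos: [0.5615, -0.1833, 0.1772]
ee_rot: [0.315, -3.124, -0.002]
ft_force: [0.5, 0.1, 0.4]
grip_width: 0.998
gripper_force: 0.0
```

```bash
python3 -c "
from h import *
st();c=env.get_calibration('wrist')
im=snap('wrist','w4.png');p=proj(c,[.5625,-.1835,.024]).round().astype(int);print(p,proj(c,[.5369,-.1886,.012]))
x,y=p
cv2.imwrite('pics/z5.png',cv2.convertScaleAbs(cv2.resize(im[y-65:y+65,x-80:x+80,::-1],None,fx=4.5,fy=4.5,interpolation=cv2.INTER_CUBIC),alpha=1.5))"
```

```text
t 7.83 pos [ 0.5615 -0.1833  0.1772] yang 101.53 zdir [-0.002  0.001 -1.   ] F [0.5 0.1 0.4] w 0.998 g 0.0
[320 222] [319.73765942 186.14005026]
```

View pics/z5.png

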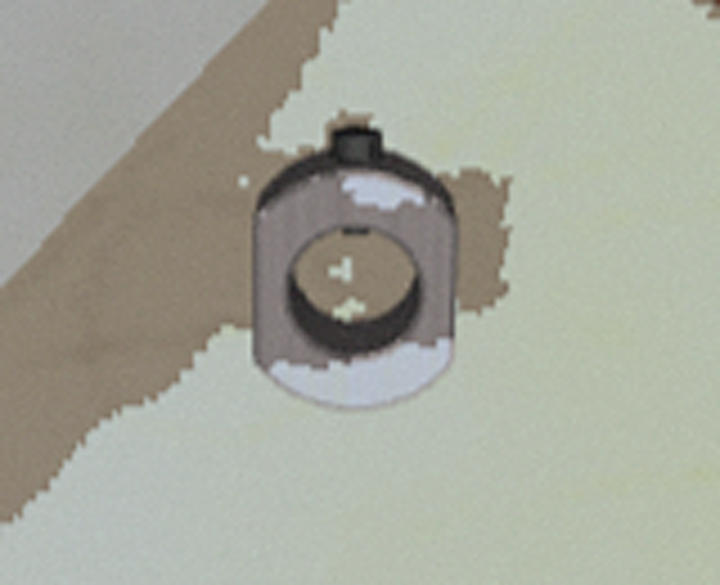

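```bash
python3 -c "
from h import *
c=env.get_calibration('wrist')
f=lambda x,y,z:onz(c,240+x/4.5-.4,157+y/4.5-.4,z)
L,Rr,T,B=f(253.,290,.024),f(455,290,.024),f(354,170,.024),f(354,408,.024)
p=(f(354,289,.024));print(L,Rr,np.linalg.norm(L-Rr),np.linalg.norm(T-B),(T+B)/2,(L+Rr)/2,'screw',f(357,130,.016))
to([*((T+B)/2)[:2],-.002])"
```

```text
[ 0.56627432 -0.20225238  0.024     ] [ 0.55914534 -0.16726009  0.024     ] 0.035711104737137 0.04367128284971033 [ 0.56301564 -0.18469537  0.024     ] [ 0.56270983 -0.18475624  0.024     ] screw [ 0.53615428 -0.18962072  0.016     ]
t 7.88 pos [ 0.5616 -0.1834  0.1775] yang 101.56 zdir [-0.001  0.001 -1.   ] F [-0.1 -0.5  0.1] w 1.002 g 0.0
tool shift mm [ -1.3  -1.7 179.5]
```

Call:
{"name": "apply_moves", "arguments": {"plan": [-1.3,-1.7,35,0,0,0,0.4,0,0,35,0,0,0,0.4,0,0,35,0,0,0,0.4,0,0,30,0,0,0,0.4,0,0,20,0,0,0,0.4,0,0,14,0,0,0,0.4,0,0,7,0,0,0,0.4,0,0,0,0,0,0,0.4,0,0,0,0,0,0,0.4]}}

```text
t: 8.63
eef_pos: [0.564, -0.1851, 0.0025]
ee_rot: [0.319, -3.125, 0.0]
ft_force: [0.3, 0.4, -0.4]
grip_width: 0.703
gripper_force: 0.0
```

```bash
python3 -c "
from h import *
to([.5629,-.1847,-.002])"
```

```text
t 8.63 pos [ 0.564  -0.1851  0.0025] yang 101.66 zdir [ 0. -0. -1.] F [ 0.3  0.4 -0.4] w 0.703 g 0.0
tool shift mm [0.9 0.6 4.5]
```

Call:
{"name": "apply_moves", "arguments": {"plan": [0.9,0.5,3.5,0,0,0,0.4,0,0,0,0,0,0,0.2,0,0,0,0,0,0,-1,0,0,0,0,0,0,-1,0,0,0,0,0,0,-1,0,0,0,0,0,0,-1,0,0,0,0,0,0,-1,0,0,0,0,0,0,-1,0,0,0,0,0,0,-1], "force": 50}}

```text
t: 9.38
eef_pos: [0.5634, -0.185, -0.0001]
ee_rot: [-0.32, 3.124, -0.001]
ft_force: [-1.7, 0.6, 5.9]
grip_width: 0.414
gripper_force: 50.4
```

```bash
python3 -c "
from h import *
st()"
```

```text
t 9.38 pos [ 5.634e-01 -1.850e-01 -1.000e-04] yang 101.7 zdir [ 0.001 -0.001 -1.   ] F [-1.7  0.6  5.9] w 0.414 g 50.4
```

Call:
{"name": "apply_moves", "arguments": {"plan": [0,0,-15,0,0,0,-1,0,0,-35,0,0,0,-1,0,0,-40,0,0,0,-1,0,0,-40,0,0,0,-1,0,0,-40,0,0,0,-1,0,0,-20,0,0,0,-1,0,0,0,0,0,7,-1,0,0,0,0,0,7,-1,0,0,0,0,0,7,-1,0,0,0,0,0,7,-1,0,0,0,0,0,0,-1,0,0,0,0,0,0,-1]}}

```text
t: 10.38
eef_pos: [0.5625, -0.1846, 0.1888]
ee_rot: [-0.44, -3.11, 0.0]
ft_force: [0.0, 0.5, -0.9]
grip_width: 0.413
gripper_force: 49.9
```

```bash
python3 -c "
from h import *
to([.5113,.0548,.19])"
```

```text
t 10.38 pos [ 0.5625 -0.1846  0.1888] yang 73.91 zdir [-0. -0. -1.] F [ 0.   0.5 -0.9] w 0.413 g 49.9
tool shift mm [115.6 215.8  -1.2]
```

Call:
{"name": "apply_moves", "arguments": {"plan": [14.5,27,0,0,0,0,-1,14.5,27,0,0,0,0,-1,14.5,27,0,0,0,0,-1,14.5,27,0,0,0,0,-1,14.5,27,0,0,0,0,-1,14.5,27,0,0,0,0,-1,14.5,27,0,0,0,0,-1,14.1,26.8,0,0,0,0,-1,0,0,0,0,0,0,-1,0,0,0,0,0,0,-1,0,0,0,0,0,0,-1]}}

```text
t: 11.3
eef_pos: [0.5126, 0.0546, 0.1889]
ee_rot: [0.441, 3.11, -0.001]
ft_force: [-0.1, -0.7, -1.2]
grip_width: 0.409
gripper_force: 50.2
```

```bash
python3 -c "
from h import *
to([.5113,.0548,.15]);c=env.get_calibration('wrist')
im=snap('wrist','w5.png');print(proj(c,[.5113,.0548,.135]),proj(c,[.4863,.062,.065]))
cv2.imwrite('pics/z6.png',cv2.convertScaleAbs(cv2.resize(im[140:340,200:440,::-1],None,fx=3,fy=3,interpolation=cv2.INTER_CUBIC),alpha=1.8))"
```

```text
t 11.3 pos [0.5126 0.0546 0.1889] yang 73.87 zdir [ 0.    -0.001 -1.   ] F [-0.1 -0.7 -1.2] w 0.409 g 50.2
tool shift mm [ 1.3 -0.1 38.9]
[320.53426774 266.64261349] [320.53193646 193.71614002]
```

View pics/z6.png

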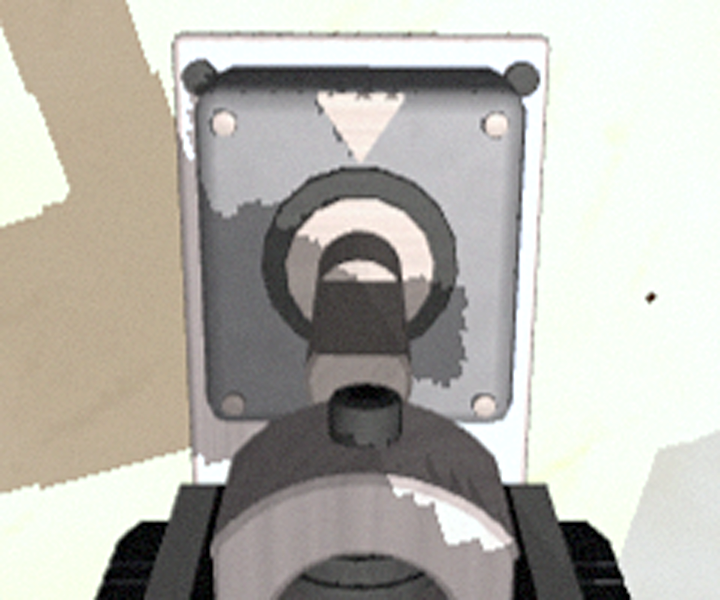

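The pointer, flat and screw head line up: in the crop, pointer x is about 361, shaft about 360.5 and screw about 365. I'll refine the fore-aft offset from the flat's edge and the collar's front rim.

```bash
python3 -c "
from h import *
s,M=st();c=env.get_calibration('wrist')
def f(x,y,z,n):
    p=onz(c,200+x/3-.33,140+y/3-.33,z); print(n,p.round(4),'tool',((M.T@(p-s['eef_pos']))*1000).round(2))
f(361,353,.135,'flat edge (5.5 or 5.5+)');f(310,375,.135,'shaftL');f(411,375,.135,'shaftR')
for z in(.211,.213,.215): f(361,475,z,'collar front rim, 22 (chamfer?)')
f(215,545,.213,'colL');f(515,545,.213,'colR');f(365,387,.205,'screw top end');f(361,161,.065,'ptr')"
```

```text
t 11.35 pos [0.5128 0.0541 0.1889] yang 73.78 zdir [ 0.    -0.001 -1.   ] F [-0.5 -0.3 -1.3] w 0.409 g 50.2
flat edge (5.5 or 5.5+) [0.5061 0.0556 0.135 ] tool [ 6.87 -0.41 53.88]
shaftL [0.5076 0.0454 0.135 ] tool [ 2.56 -9.76 53.89]
shaftR [0.5128 0.0632 0.135 ] tool [ 2.55  8.75 53.88]
collar front rim, 22 (chamfer?) [0.4924 0.0598 0.211 ] tool [ 21.15  -0.29 -22.13]
collar front rim, 22 (chamfer?) [0.4914 0.06   0.213 ] tool [ 22.18  -0.28 -24.13]
collar front rim, 22 (chamfer?) [0.4904 0.0603 0.215 ] tool [ 23.2   -0.28 -26.13]
colL [0.4954 0.0411 0.213 ] tool [ 13.09 -17.35 -24.11]
colR [0.5052 0.0748 0.213 ] tool [ 13.07  17.7  -24.13]
screw top end [0.4843 0.0626 0.205 ] tool [ 29.69   0.19 -16.13]
ptr [0.4861 0.0613 0.065 ] tool [ 27.7   -0.48 123.87]
```

Call:
{"name": "apply_moves", "arguments": {"plan": [1.3,-0.7,10,0,0,0,-1,0,0,20,0,0,0,-1,0,0,16,0,0,0,-1,0,0,0,0,0,0,-1,0,0,0,0,0,0,-1,0,0,0,0,0,0,-1]}}

```text
t: 11.85
eef_pos: [0.5113, 0.0539, 0.143]
ee_rot: [0.446, 3.11, -0.0]
ft_force: [0.3, -0.3, -0.9]
grip_width: 0.413
gripper_force: 50.2
```

```bash
python3 -c "
from h import *
s,M=st();c=env.get_calibration('wrist');print(proj(c,[.511,.055,.137]))
im=snap('wrist','w6.png');
cv2.imwrite('pics/z7.png',cv2.convertScaleAbs(cv2.resize(im[200:360,210:430,::-1],None,fx=3.5,fy=3.5,interpolation=cv2.INTER_CUBIC),alpha=1.8))"
```

```text
t 11.85 pos [0.5113 0.0539 0.143 ] yang 73.66 zdir [ 0. -0. -1.] F [ 0.3 -0.3 -0.9] w 0.413 g 50.2
[322.99962343 310.52036502]
```

View pics/z7.png

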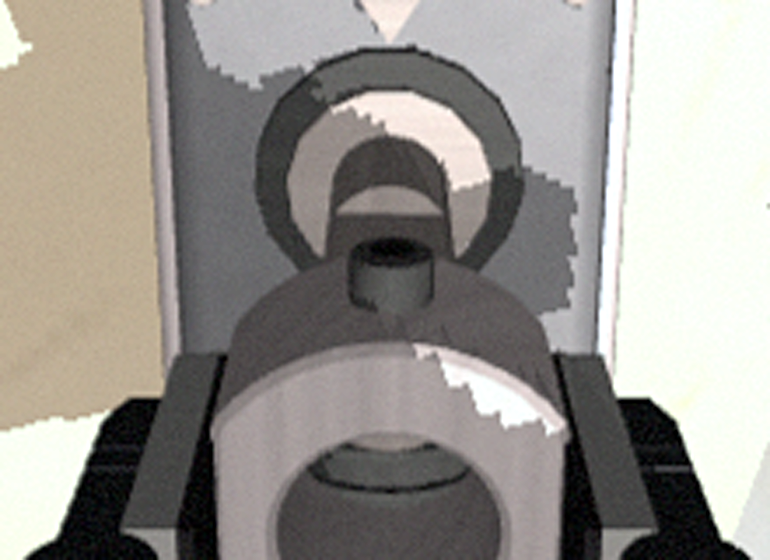

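Everything is centred at x about 390 in the crop (pointer, shaft, screw). I'll lower the collar slowly.

Call:
{"name": "apply_moves", "arguments": {"plan": [0,0,3,0,0,0,-1,0,0,3,0,0,0,-1,0,0,3,0,0,0,-1,0,0,2,0,0,0,-1,0,0,2,0,0,0,-1,0,0,0,0,0,0,-1]}}

```text
t: 12.4
eef_pos: [0.5106, 0.0546, 0.1294]
ee_rot: [-0.445, -3.109, 0.0]
ft_force: [-0.9, -0.9, -2.4]
grip_width: 0.41
gripper_force: 50.2
```

Call:
{"name": "apply_moves", "arguments": {"plan": [0,0,2,0,0,0,-1,0,0,2,0,0,0,-1,0,0,2,0,0,0,-1,0,0,2,0,0,0,-1,0,0,0,0,0,0,-1]}}

```text
t: 12.82
eef_pos: [0.5106, 0.0545, 0.1213]
ee_rot: [-0.445, -3.109, 0.0]
ft_force: [-0.7, 0.2, -1.4]
grip_width: 0.412
gripper_force: 50.2
```

Call:
{"name": "apply_moves", "arguments": {"plan": [0,0,2,0,0,0,-1,0,0,2,0,0,0,-1,0,0,2,0,0,0,-1,0,0,2,0,0,0,-1,0,0,2,0,0,0,-1,0,0,0,0,0,0,-1,0,0,0,0,0,0,-1,0,0,0,0,0,0,-1]}}

```text
t: 13.48
eef_pos: [0.511, 0.0545, 0.1118]
ee_rot: [-0.445, -3.11, 0.0]
ft_force: [1.6, 0.4, -0.8]
grip_width: 0.414
gripper_force: 50.2
```

```bash
python3 -c "
from h import *
s,M=st();print(s['wrist_torque'])
im=snap('wrist','w7.png');
cv2.imwrite('pics/z8.png',cv2.convertScaleAbs(cv2.resize(im[200:360,210:430,::-1],None,fx=3.5,fy=3.5,interpolation=cv2.INTER_CUBIC),alpha=1.8))"
```

```text
t 13.48 pos [0.511  0.0545 0.1118] yang 73.7 zdir [-0. -0. -1.] F [ 1.6  0.4 -0.8] w 0.414 g 50.2
[-0.0371314  -0.03044993  0.03111428]
```

View pics/z8.png

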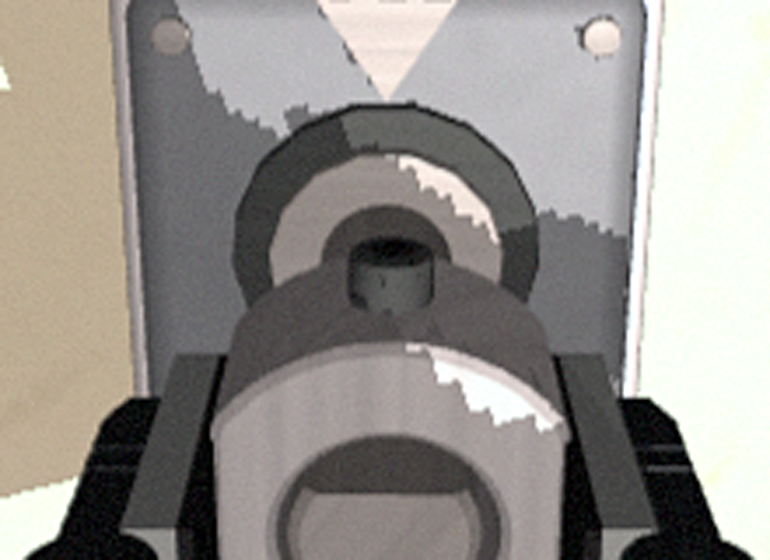

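The shaft end sits centred in the bore with the flat towards the screw, and the forces are near zero. The collar has not slipped in the grip, and its top is within about 1 mm of flush. I'm handing in.

```bash
python3 -c "
from bench import env
print(env.hand_in())"
```

```text
the job is handed in; nothing more can be done
None
```

The job is handed in, with no verdict returned: the shaft's flat faces the pointer, and the gripper is still holding the collar level on the shaft, its screw over the flat and its top within about 1 mm of flush by my measurements.

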